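# Raise the grill grate three ratchet clicks and lock it

## Robot

A 6-joint arm with a two-finger parallel gripper is mounted at the origin on the work surface. World frame = base frame: x ahead of the robot, y to its left, z up, the work surface at z = 0. Lengths are in m, angles in rad, forces in N, time in s.
With the tool pointing down it reaches from about 0.375 to 0.975 m from the base axis. Payload 3.8 kg.
Tool frame: the origin (TCP) lies on the mounting face of the last link; the fingertips stand 166 mm ahead of it and the grasp point (between the pads) lies 147 mm ahead of it; z points along the fingers, y is the line along which they close (so a half turn about z gives the same grasp; the last joint's range is limited). The gripper opens to 88 mm and grips with 3 to 60 N. Pads are 18 mm wide; open, the fingers measure 123 mm over their backs; the gripper's body (75 mm by 187 mm) begins 45 mm behind the grasp point.
Start: joints at [1.126, 0.264, 1.604, -0, 1.274, -0.037], TCP at [0.268, 0.62, 0.405] pointing down, gripper open.
Joint ranges: [-2.63, 2.63], [-0.94, 2.18], [0.31, 2.57], [-1.31, 4.45], [0, 2.66], [-2.55, 2.55]. Speed limits (rad/s): [2.57, 2.57, 3.14, 3.14, 3.14, 3.14].

## Interface

Orientations are given as a rotation vector (axis times angle).
In Python, from station import ctrl gives the robot as it stands.
- The arm moves only by the tool apply_moves, never from a script. Its argument "motion" is a list of rows, each an object with "dp": the shift along the world's x, y, z in cm, a list of three; "twist": the turn about the world's z in degrees; "claw": the finger opening in cm, from 0 to 8.81. In form: [{"dp": [tx, ty, tz], "twist": twist, "claw": claw}, ...]. A call has 1 to 8 rows; each row is the pose to reach, as a shift and turn from the pose commanded when the call began; what a row does not reach only later rows make up. A row lasts 1/10 s, in which the tool goes at most 50 mm and 8.59 degrees, less where a joint would pass 70% of its speed; a pose out of reach is approached as far as the arm can. A call with a gripper value outside its range is refused whole. The fingers move at their own pace and stop on an object; "newtons" is the grip in N (left out, the last holds). Time passes only in rows, so rows that repeat a pose let the fingers close. It gives the time, the measured TCP pose, the force, the opening and the grip force at its end, in the units of the state.
- ctrl.observe(): the state, without advancing time (a new reading comes with each control period).
- ctrl.capture(name): name is "scene" or "side" or "wrist"; returns the picture (384x512x3 uint8, red, green, blue); there is no depth.
- ctrl.camera_info(name): a dict with "fx", "fy", "cx", "cy" (pixels), "R" (3x3) and "t" (3): a world point X has camera coordinates R X + t. Camera axes: x right, y down, z forward; pixel columns grow to the right and rows downward; lengths in m; the calibration is good to about 2 mm. A picture is of the moment at which its call begins: read the wrist's pose just before it. camera_info takes no time and is no camera call; for the wrist camera it gives the pose at the moment of the call.
- ctrl.hand_in(): hands the job in; it is judged then, once.
The state is a dict: "t": time; "joints": joint angles; "dq": joint speeds; "joint_torque": joint torques, N m; "ee_pos": TCP position; "tcp_rot": TCP orientation; "ft_force": force on the tool from outside, world axes, zero at the start; "moment": the same for the moment, N m; "width": finger opening in m; "finger_force": force on a finger pad.
Only numpy, scipy, OpenCV 4.12 (cv2) and the standard library are available. Lean on these libraries where they do the work, as an engineer would, in place of code of your own. Each camera call takes 0.05 s, during which the arm holds its last target. There are 200 camera calls.

## Task

Take the grill's black T-handle and raise the grate exactly three clicks of the ratchet above the notch it rests on now, then let it down gently until the third notch carries it - do not drop it or force it down - and let go. Then push the red knob of the lock pin fully in. Leave the bowls, lid, bottle, lifter and spice tin where they are.

Things in the scene. Friction and masses are not known exactly. Their poses are not given: they have to be found in the camera images.
- stand: fixed grill stand; origin on the counter under the ratchet column's axis, z up. Grey housing x -20 to +58, y -23 to +23, 165 mm high, holds the column and a hidden spring pawl. Base plate 6 mm thick, x -60 to +90, y -70 to +180. Open steel fire box with charcoal x -110 to +190, y -330 to -70, 145 mm high (all mm, this frame)
- ratchet (a point): centre of the column on the housing's top, 165 mm up. Each tooth of the rising column pushes the spring pawl aside: over about 5 mm of travel the pull grows by 4 to 8 N, falls by 8 to 17 N over the next 6 to 8 mm as the pawl slips under, then comes back to the bare weight: click done, tooth above the pawl by a mm or so. The next tooth presses 1 mm or more above that seat
- grate_post: square steel column 16 mm thick sliding straight up out of the housing, T-handle on top, and a wire grate 280 x 250 mm over the fire box, on an arm to the stand's -y, 30 mm below the handle's axis. Axes and origin as the stand's when lift is 0. 0.55 to 0.95 kg in all, varies. Its teeth are UNEVENLY spaced, neighbours 13 to 22 mm apart
- handle (a point): centre of the black T-handle, a round bar 16 mm thick and 90 mm long along the stand's y, 205 mm above the counter when joint lift is 0; grip it at the middle from above, fingers either side along the stand's x
- lift (a joint): height of the column in m, 0 at the lowest notch, grows as it rises; it starts resting on one of the five lowest notches, at 0 to 0.052; upper stop 0.137. Let down, a tooth lands flat on the pawl, which then carries the weight: the pull falls to nothing. It cannot be brought back down a notch. Pressing it down with more than about 20 N damages the pawl; 2 mm of free drop is too much
- lock_knob (a point): centre of the outer face of the lock pin's upright red knob (32 mm across, 12 mm thick, facing the stand's +y), 142 mm above the counter; in the stand's frame at x +36 mm and, with the pin out, y +135 mm. Pushed along the stand's -y it slides in 24 mm behind the pawl and stays where it is left. An 8 mm pin joins it to the housing
- lock (a joint): how far the lock pin is in (m): 0 out, 0.024 fully in, sliding friction about 3 N, hard stop at the end
- bowl_large: white enamel bowl, 150 mm across, 55 mm high, loose; origin at its underside centre; the other two bowls are nested in it
- bowl_medium: blue enamel bowl, 120 mm across, 50 mm high, inside the large one; origin at its underside centre
- bowl_small: small white enamel bowl, 92 mm across, 45 mm high, inside the medium one; origin at its underside centre
- glass_lid: round glass lid 176 mm across, 51 mm high with its black knob, lying on the counter, loose; origin at its underside centre
- squeeze_bottle: empty yellow squeeze bottle, 58 mm across, 198 mm high with its red nozzle, standing loose; origin at its underside centre
- grill_lifter: steel grill lifter lying on the counter, 260 mm long along its x (wooden handle to -x, 70 mm wide steel end to +x), 14 mm high, loose; origin midway on the counter
- spice_tin: small aluminium tin with green cap, 41 mm across, 53 mm high, standing loose on the stand's base plate; origin at its underside centre

How it is judged:
By the outcome, as a careful person would: the job done as asked, in the order asked, and still so for the second after the job is handed in, with the robot touching nothing.
It also fails if it takes over 64 s, if anything falls off the work surface, if the arm or the gripper's body presses on something with over 40 N, if the wrist force passes 120 N, or if a joint passes its speed limit or range.

## Working session

There is one attempt and no reset: what is moved stays moved. The work goes in short steps, Python scripts to look and compute and a tool call to move; the robot and the scene stay as the last step left them, time stands still between calls to the robot, and variables do not carry over. Pictures are saved under pics/ and viewed, at most 10 in all, crops included, and the job is handed in when it is done.

Besides the shell and the picture viewer there is one more tool, called after ">>>" in YAML: its name, and indented under it one key for each argument. apply_moves: Moves the arm, as the interface text tells. Its arguments: {"type":"object","properties":{"motion":{"type":"array"},"newtons":{"type":"number"}},"required":["motion"]}

```bash
mkdir -p pics
python3 - <<'E'
from station import ctrl
import cv2,numpy as np
s=ctrl.observe();print({k:np.round(v,3).tolist() for k,v in s.items()})
for n in("scene","side"):
    c=ctrl.camera_info(n);print(n,{k:np.round(v,4).tolist() for k,v in c.items()})
    im=ctrl.capture(n);cv2.imwrite(f"pics/{n}0.png",im[:,:,::-1])
E
```

```text
{'t': 0.0, 'joints': [1.126, 0.265, 1.605, -0.0, 1.274, -0.037], 'dq': [0.0, -0.0, -0.0, 0.0, -0.0, 0.0], 'joint_torque': [-0.002, -50.209, -35.689, 0.073, 0.029, -0.0], 'ee_pos': [0.268, 0.619, 0.403], 'tcp_rot': [-0.636, -3.076, 0.003], 'ft_force': [0.137, -0.48, 0.98], 'moment': [-0.006, 0.021, 0.054], 'finger_force': 0.0, 'width': 0.088}
scene {'fx': 385.0778, 'fy': 385.0778, 'cx': 246.0086, 'cy': 200.2674, 'R': [[-0.7049, 0.7093, -0.0008], [0.521, 0.5171, -0.6791], [-0.4813, -0.4791, -0.734]], 't': [0.1159, -0.2808, 1.3979]}
side {'fx': 443.2482, 'fy': 443.2482, 'cx': 256.7444, 'cy': 191.1432, 'R': [[0.2622, 0.965, 0.002], [0.7592, -0.205, -0.6178], [-0.5957, 0.1635, -0.7863]], 't': [-0.4135, -0.2094, 1.3014]}
```

View pics/scene0.png

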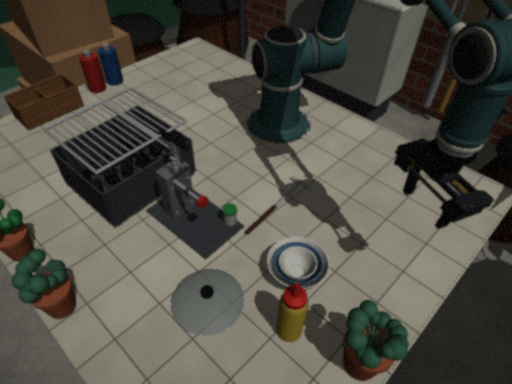

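View pics/side0.png

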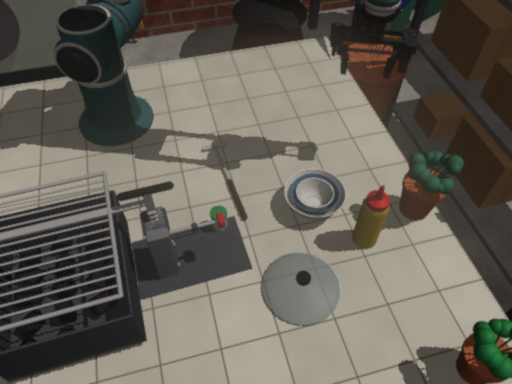

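The scene view shows the housing near (172,185) and the red knob near (202,202). In the side view the T-handle runs about (118,195)-(172,186) and the knob is at (221,222). I'll zoom in to pick exact points.

Run:
```python
import cv2,numpy as np
a=cv2.imread("pics/scene0.png")[135:260,130:290];b=cv2.imread("pics/side0.png")[170:300,105:265]
cv2.imwrite("pics/z1.png",cv2.resize(a,(800,625)[:2] if 0 else (768,600),interpolation=cv2.INTER_CUBIC))
cv2.imwrite("pics/z2.png",cv2.resize(b,None,fx=4.6,fy=4.6,interpolation=cv2.INTER_CUBIC))
```

```text
(no output)
```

View pics/z1.png

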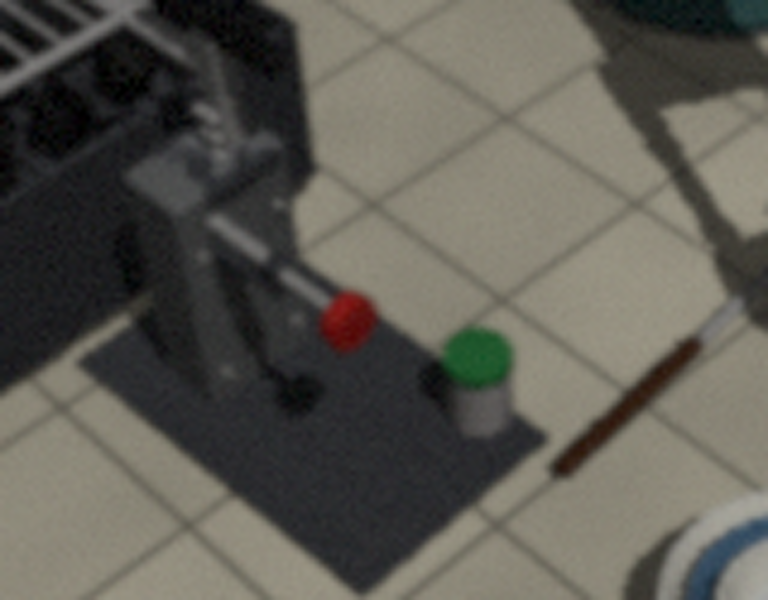

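View pics/z2.png

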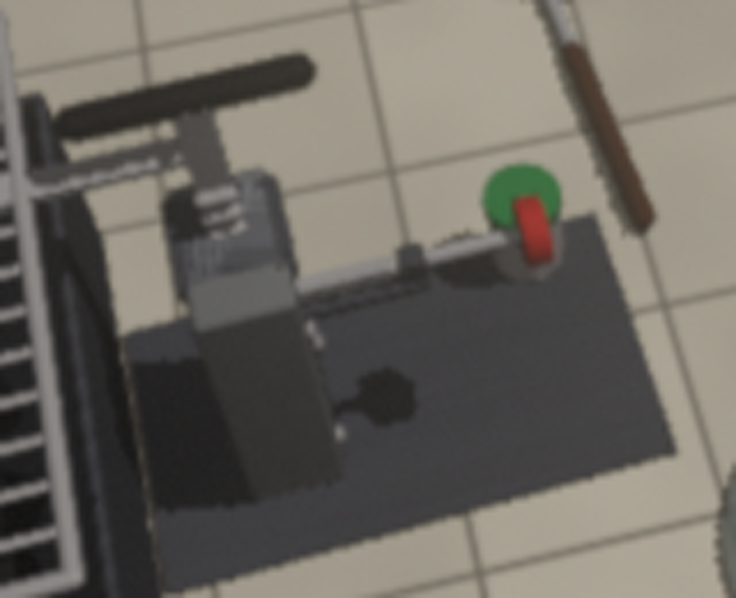

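Zoomed in, the plate corners, the knob face and (side view only) both handle ends are clear. Next I fit the stand pose and lift to these points.

```bash
cat > h.py <<'E'
from station import ctrl
import numpy as np
from scipy.optimize import least_squares
def proj(c,X):
    p=X@np.array(c["R"]).T+np.array(c["t"]);return np.c_[c["fx"]*p[:,0]/p[:,2]+c["cx"],c["fy"]*p[:,1]/p[:,2]+c["cy"]]
def W(q,P):
    c,s=np.cos(q[2]),np.sin(q[2]);P=np.array(P,float)/1000
    return np.c_[q[0]+c*P[:,0]-s*P[:,1],q[1]+s*P[:,0]+c*P[:,1],P[:,2]]
E
python3 - <<'E'
from h import *
S=[((595,213),(-60,180,6)),((677,453),(90,180,6)),((165,590),(90,-70,6)),((543,228),(36,135,142))]
C=[((547,438),(-60,180,6)),((360,592),(90,180,6)),((78,362),(90,-70,6)),((352,324),(36,135,142))]
sc,sd=ctrl.camera_info("scene"),ctrl.camera_info("side")
us=np.array([(105+a/4.6,170+b/4.6) for (a,b),_ in S]);uc=np.array([(130+a/4.8,135+b/4.8) for (a,b),_ in C])
h=np.array([(105+187/4.6,170+96.5/4.6)])
def f(q): return np.r_[(proj(sd,W(q,[p for _,p in S]))-us).ravel(),(proj(sc,W(q,[p for _,p in C]))-uc).ravel(),
   (proj(sd,W(q,[(0,0,205+q[3]*1000)]))-h).ravel()]
b=min((least_squares(f,[.6,.1,y,.02]) for y in np.arange(-3,3,1)),key=lambda r:r.cost)
print(b.x,np.degrees(b.x[2]));print(b.fun.reshape(-1,2).round(2))
q=b.x;print(W(q,[(0,0,205+q[3]*1000),(36,135,142),(36,111,142)]))
s=ctrl.observe()
from scipy.spatial.transform import Rotation as Ro
print(Ro.from_rotvec(s["tcp_rot"]).as_matrix().round(3))
c=ctrl.camera_info("wrist");print((-np.array(c["R"]).T@c["t"]).round(3))
E
```

```text
[0.49415928 0.07805608 0.03199016 0.03770307] 1.8329014058014104
[[ 0.29 -0.76]
 [ 0.07 -0.49]
 [-0.46  0.18]
 [ 0.31 -0.15]
 [ 0.4  -0.41]
 [-0.55  0.77]
 [-1.11 -1.01]
 [ 0.37  0.81]
 [-0.18  0.06]]
[[0.49415928 0.07805608 0.24270307]
 [0.52582293 0.21413846 0.142     ]
 [0.52659056 0.19015074 0.142     ]]
[[-0.918  0.397 -0.001]
 [ 0.397  0.918 -0.002]
 [ 0.    -0.002 -1.   ]]
[0.198 0.649 0.383]
```

>>> apply_moves:
  motion:
    - {"dp":[4,-4,6],"twist":-8,"claw":8.8}
    - {"dp":[7,-9,7.5],"twist":-16,"claw":8.8}
    - {"dp":[9,-14,7.5],"twist":-24,"claw":8.8}
    - {"dp":[11,-19,7.5],"twist":-32,"claw":8.8}
    - {"dp":[13,-23.5,7.5],"twist":-40,"claw":8.8}
    - {"dp":[15,-28,7.5],"twist":-48,"claw":8.8}
    - {"dp":[16.5,-32.5,7.5],"twist":-56,"claw":8.8}
    - {"dp":[18.5,-37,7.5],"twist":-64.8,"claw":8.8}
  newtons: 30

```text
t: 0.9
ee_pos: [0.4381, 0.2829, 0.4792]
tcp_rot: [-2.188, -2.254, 0.001]
ft_force: [0.1, -0.2, 0.2]
width: 0.0881
finger_force: 0.0
```

Run:
```python
from h import *
s=ctrl.observe();print(s["t"],s["ee_pos"],s["ft_force"],s["tcp_rot"],s["joints"])
```

```text
0.9 [0.43806109 0.28293015 0.47924378] [ 0.05000428 -0.22654972  0.22204958] [-2.18788793e+00 -2.25445837e+00  5.83879567e-04] [ 5.25724548e-01 -6.76972947e-02  1.82993825e+00 -7.64773237e-05
  1.37971673e+00  4.95770483e-01]
```

>>> apply_moves:
  motion:
    - {"dp":[1,-4,0],"twist":0,"claw":8.8}
    - {"dp":[2,-8.5,0],"twist":0,"claw":8.8}
    - {"dp":[3,-13,0],"twist":0,"claw":8.8}
    - {"dp":[4.1,-17.2,0],"twist":0,"claw":8.8}
    - {"dp":[4.1,-17.2,0],"twist":0,"claw":8.8}
    - {"dp":[4.1,-17.2,0],"twist":0,"claw":8.8}
    - {"dp":[4.1,-17.2,0],"twist":0,"claw":8.8}

```text
t: 1.6
ee_pos: [0.4787, 0.1136, 0.4793]
tcp_rot: [-2.18, -2.26, 0.0]
ft_force: [0.1, 0.2, -0.5]
width: 0.088
finger_force: 0.0
```

Run:
```python
from h import *
import cv2
from scipy.spatial.transform import Rotation as Ro
s=ctrl.observe();R=Ro.from_rotvec(s["tcp_rot"]).as_matrix();print(s["t"],s["ee_pos"],s["ft_force"],np.degrees(np.arctan2(R[1,1],R[0,1])),s["joints"],R[:,2])
c=ctrl.camera_info("wrist");im=ctrl.capture("wrist")[:,:,::-1].copy()
q=[.4942,.0781,.032]
print(proj(c,W(q,[(0,-45,243),(0,0,243),(0,45,243),(36,135,142)])))
cv2.imwrite("pics/w1.png",im)
```

```text
1.6 [0.47872676 0.11362478 0.47927195] [ 0.07034205  0.18944573 -0.48531681] 2.0651700939645634 [ 1.82170762e-01 -1.26632577e-01  1.88355760e+00  6.78082915e-04
  1.38529209e+00  1.46001672e-01] [-7.34823597e-04  5.42298603e-04 -9.99999583e-01]
[[275.75820976 296.85083965]
 [276.97134666 248.0450572 ]
 [278.32553854 193.5644837 ]
 [311.02875754  75.32404838]]
```

View pics/w1.png

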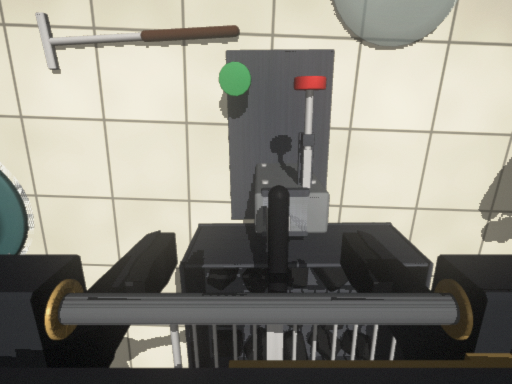

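>>> apply_moves:
  motion:
    - {"dp":[1.5,-3.5,0],"twist":-0.2,"claw":8.8}
    - {"dp":[1.5,-3.5,-3],"twist":-0.2,"claw":8.8}
    - {"dp":[1.5,-3.5,-6],"twist":-0.2,"claw":8.8}
    - {"dp":[1.5,-3.5,-8.8],"twist":-0.2,"claw":8.8}
    - {"dp":[1.5,-3.5,-8.8],"twist":-0.2,"claw":6}
    - {"dp":[1.5,-3.5,-8.8],"twist":-0.2,"claw":4}
  newtons: 10

```text
t: 2.25
ee_pos: [0.4938, 0.0791, 0.3916]
tcp_rot: [-2.183, -2.258, 0.001]
ft_force: [0.4, -0.4, 0.1]
width: 0.0741
finger_force: 0.0
```

Run:
```python
from h import *
import cv2
s=ctrl.observe();print(s["t"],s["ee_pos"],s["ft_force"],s["width"])
im=ctrl.capture("wrist")[:,:,::-1].copy();im2=ctrl.capture("side")[:,:,::-1]
cv2.imwrite("pics/w2.png",cv2.resize(np.hstack([im[150:384,130:430],cv2.resize(im2[60:294,20:320],(300,234))]),(800,312)))
```

```text
2.25 [0.49379203 0.07909461 0.39156756] [ 0.41492878 -0.42836502  0.13782392] 0.07411489600268056
```

View pics/w2.png

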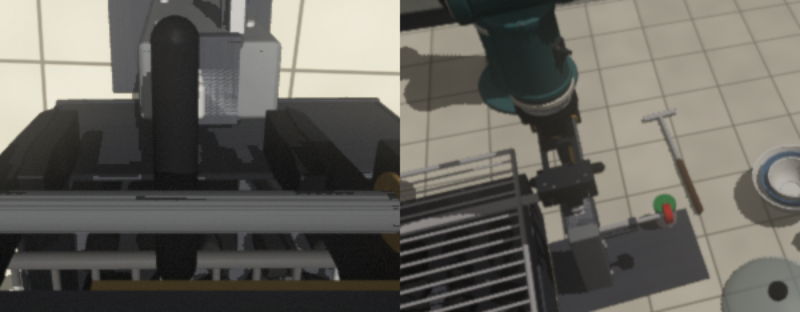

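The handle bar lies midway between the fingers, so I close on it.

>>> apply_moves:
  motion:
    - {"dp":[0,0,0],"twist":0,"claw":2}
    - {"dp":[0,0,0],"twist":0,"claw":0.8}
    - {"dp":[0,0,0],"twist":0,"claw":0.8}
    - {"dp":[0,0,0],"twist":0,"claw":0.8}
    - {"dp":[0,0,0],"twist":0,"claw":0.8}
    - {"dp":[0,0,0],"twist":0,"claw":0.8}
    - {"dp":[0,0,0],"twist":0,"claw":0.8}
    - {"dp":[0,0,0],"twist":0,"claw":0.8}
  newtons: 40

```text
t: 3.15
ee_pos: [0.4946, 0.0779, 0.3916]
tcp_rot: [2.184, 2.256, 0.003]
ft_force: [5.5, -0.8, -3.5]
width: 0.0155
finger_force: 40.0
```

>>> apply_moves:
  motion:
    - {"dp":[0.08,0,0.1],"twist":0,"claw":0.8}
    - {"dp":[0.08,0,0.1],"twist":0,"claw":0.8}
    - {"dp":[0.08,0,0.1],"twist":0,"claw":0.8}

```text
t: 3.45
ee_pos: [0.495, 0.0779, 0.3918]
tcp_rot: [2.185, 2.257, 0.0]
ft_force: [5.2, 0.7, -6.3]
width: 0.0157
finger_force: 40.0
```

>>> apply_moves:
  motion:
    - {"dp":[0,0,0.1],"twist":0,"claw":0.8}
    - {"dp":[0,0,0.1],"twist":0,"claw":0.8}

```text
t: 3.65
ee_pos: [0.495, 0.0779, 0.3927]
tcp_rot: [2.185, 2.257, 0.0]
ft_force: [5.6, -1.1, -7.1]
width: 0.0158
finger_force: 40.0
```

>>> apply_moves:
  motion:
    - {"dp":[0,0,0.1],"twist":0,"claw":0.8}
    - {"dp":[0,0,0.1],"twist":0,"claw":0.8}

```text
t: 3.85
ee_pos: [0.495, 0.0779, 0.3932]
tcp_rot: [2.185, 2.257, -0.0]
ft_force: [6.9, 0.2, -9.6]
width: 0.0153
finger_force: 40.0
```

>>> apply_moves:
  motion:
    - {"dp":[0,0,0.1],"twist":0,"claw":0.8}
    - {"dp":[0,0,0.1],"twist":0,"claw":0.8}

```text
t: 4.05
ee_pos: [0.495, 0.0779, 0.3938]
tcp_rot: [-2.185, -2.257, 0.0]
ft_force: [8.4, 0.3, -10.8]
width: 0.0151
finger_force: 40.0
```

>>> apply_moves:
  motion:
    - {"dp":[0,0,0.1],"twist":0,"claw":0.8}
    - {"dp":[0,0,0.1],"twist":0,"claw":0.8}

```text
t: 4.25
ee_pos: [0.495, 0.0779, 0.3946]
tcp_rot: [-2.185, -2.257, 0.0]
ft_force: [6.9, -0.8, -11.9]
width: 0.0159
finger_force: 40.0
```

>>> apply_moves:
  motion:
    - {"dp":[0,0,0.1],"twist":0,"claw":0.8}
    - {"dp":[0,0,0.1],"twist":0,"claw":0.8}

```text
t: 4.45
ee_pos: [0.495, 0.0779, 0.3955]
tcp_rot: [-2.185, -2.257, 0.0]
ft_force: [8.4, 0.4, -12.1]
width: 0.0159
finger_force: 40.0
```

>>> apply_moves:
  motion:
    - {"dp":[0,0,0.1],"twist":0,"claw":0.8}
    - {"dp":[0,0,0.1],"twist":0,"claw":0.8}

```text
t: 4.65
ee_pos: [0.495, 0.0779, 0.3964]
tcp_rot: [-2.185, -2.257, 0.001]
ft_force: [8.2, 1.0, -11.8]
width: 0.0157
finger_force: 40.0
```

>>> apply_moves:
  motion:
    - {"dp":[0,0,0.1],"twist":0,"claw":0.8}
    - {"dp":[0,0,0.1],"twist":0,"claw":0.8}

```text
t: 4.85
ee_pos: [0.495, 0.0779, 0.3975]
tcp_rot: [-2.185, -2.257, 0.001]
ft_force: [8.3, 0.1, -12.8]
width: 0.0157
finger_force: 40.0
```

>>> apply_moves:
  motion:
    - {"dp":[0.1,0,0.1],"twist":0,"claw":0.8}
    - {"dp":[0.1,0,0.1],"twist":0,"claw":0.8}

```text
t: 5.05
ee_pos: [0.4954, 0.0779, 0.3982]
tcp_rot: [-2.184, -2.256, 0.003]
ft_force: [5.5, 0.9, -11.3]
width: 0.0159
finger_force: 40.0
```

>>> apply_moves:
  motion:
    - {"dp":[0,0,0.1],"twist":0,"claw":0.8}
    - {"dp":[0,0,0.1],"twist":0,"claw":0.8}

```text
t: 5.25
ee_pos: [0.4954, 0.0779, 0.3998]
tcp_rot: [-2.184, -2.256, 0.003]
ft_force: [4.0, 1.0, -9.0]
width: 0.0157
finger_force: 40.0
```

>>> apply_moves:
  motion:
    - {"dp":[0,0,0.1],"twist":0,"claw":0.8}
    - {"dp":[0,0,0.1],"twist":0,"claw":0.8}

```text
t: 5.45
ee_pos: [0.4953, 0.0779, 0.4022]
tcp_rot: [-2.184, -2.256, 0.003]
ft_force: [2.1, -0.2, -5.4]
width: 0.0153
finger_force: 40.0
```

>>> apply_moves:
  motion:
    - {"dp":[0,0,0.1],"twist":0,"claw":0.8}
    - {"dp":[0,0,0.1],"twist":0,"claw":0.8}

```text
t: 5.65
ee_pos: [0.4953, 0.0779, 0.4045]
tcp_rot: [-2.185, -2.256, 0.002]
ft_force: [-2.0, -1.1, -0.0]
width: 0.0155
finger_force: 40.0
```

>>> apply_moves:
  motion:
    - {"dp":[0,0,0.1],"twist":0,"claw":0.8}
    - {"dp":[0,0,0.1],"twist":0,"claw":0.8}

```text
t: 5.85
ee_pos: [0.4953, 0.0779, 0.4046]
tcp_rot: [-2.185, -2.256, 0.002]
ft_force: [-2.6, -0.1, -1.8]
width: 0.016
finger_force: 40.0
```

>>> apply_moves:
  motion:
    - {"dp":[0,0,0.1],"twist":0,"claw":0.8}
    - {"dp":[0,0,0.1],"twist":0,"claw":0.8}

```text
t: 6.05
ee_pos: [0.4953, 0.0779, 0.4049]
tcp_rot: [-2.185, -2.256, 0.002]
ft_force: [-2.1, 0.3, -6.2]
width: 0.0154
finger_force: 40.0
```

>>> apply_moves:
  motion:
    - {"dp":[0,0,0.1],"twist":0,"claw":0.8}
    - {"dp":[0,0,0.1],"twist":0,"claw":0.8}

```text
t: 6.25
ee_pos: [0.4954, 0.0779, 0.4059]
tcp_rot: [-2.185, -2.256, 0.002]
ft_force: [-3.1, 0.9, -8.0]
width: 0.0157
finger_force: 40.0
```

>>> apply_moves:
  motion:
    - {"dp":[0,0,0.1],"twist":0,"claw":0.8}
    - {"dp":[0,0,0.1],"twist":0,"claw":0.8}

```text
t: 6.45
ee_pos: [0.4954, 0.0779, 0.4072]
tcp_rot: [-2.185, -2.256, 0.002]
ft_force: [-4.8, -0.2, -7.6]
width: 0.0154
finger_force: 40.0
```

>>> apply_moves:
  motion:
    - {"dp":[0,0,0.1],"twist":0,"claw":0.8}
    - {"dp":[0,0,0.1],"twist":0,"claw":0.8}

```text
t: 6.65
ee_pos: [0.4953, 0.0779, 0.4084]
tcp_rot: [-2.185, -2.256, 0.002]
ft_force: [-5.5, -0.2, -7.8]
width: 0.0156
finger_force: 40.0
```

>>> apply_moves:
  motion:
    - {"dp":[0,0,0.1],"twist":0,"claw":0.8}
    - {"dp":[0,0,0.1],"twist":0,"claw":0.8}

```text
t: 6.85
ee_pos: [0.4953, 0.0779, 0.4094]
tcp_rot: [-2.185, -2.256, 0.002]
ft_force: [-6.0, -1.1, -6.4]
width: 0.016
finger_force: 40.0
```

>>> apply_moves:
  motion:
    - {"dp":[-0.05,0,0.1],"twist":0,"claw":0.8}
    - {"dp":[-0.05,0,0.1],"twist":0,"claw":0.8}

```text
t: 7.05
ee_pos: [0.4951, 0.0779, 0.4107]
tcp_rot: [-2.185, -2.257, 0.0]
ft_force: [-4.0, -0.2, -6.5]
width: 0.015
finger_force: 40.0
```

>>> apply_moves:
  motion:
    - {"dp":[0,0,0.1],"twist":0,"claw":0.8}
    - {"dp":[0,0,0.1],"twist":0,"claw":0.8}

```text
t: 7.25
ee_pos: [0.4951, 0.0779, 0.4117]
tcp_rot: [-2.185, -2.257, 0.001]
ft_force: [-4.9, -1.1, -7.1]
width: 0.0156
finger_force: 40.0
```

>>> apply_moves:
  motion:
    - {"dp":[0,0,0.1],"twist":0,"claw":0.8}
    - {"dp":[0,0,0.1],"twist":0,"claw":0.8}

```text
t: 7.45
ee_pos: [0.4951, 0.0779, 0.4127]
tcp_rot: [-2.185, -2.257, 0.001]
ft_force: [-4.8, -0.8, -6.6]
width: 0.0153
finger_force: 40.0
```

>>> apply_moves:
  motion:
    - {"dp":[0,0,0.1],"twist":0,"claw":0.8}
    - {"dp":[0,0,0.1],"twist":0,"claw":0.8}

```text
t: 7.65
ee_pos: [0.4951, 0.0779, 0.4137]
tcp_rot: [-2.185, -2.257, 0.001]
ft_force: [-5.1, -1.4, -6.8]
width: 0.0158
finger_force: 40.0
```

>>> apply_moves:
  motion:
    - {"dp":[0,0,0.1],"twist":0,"claw":0.8}
    - {"dp":[0,0,0.1],"twist":0,"claw":0.8}

```text
t: 7.85
ee_pos: [0.4951, 0.0779, 0.4147]
tcp_rot: [-2.185, -2.257, 0.001]
ft_force: [-6.0, -0.6, -6.0]
width: 0.0157
finger_force: 40.0
```

>>> apply_moves:
  motion:
    - {"dp":[0,0,0.1],"twist":0,"claw":0.8}
    - {"dp":[0,0,0.1],"twist":0,"claw":0.8}

```text
t: 8.05
ee_pos: [0.4951, 0.0779, 0.4153]
tcp_rot: [-2.185, -2.257, 0.001]
ft_force: [-4.5, -0.6, -9.5]
width: 0.0154
finger_force: 40.0
```

>>> apply_moves:
  motion:
    - {"dp":[0,0,0.1],"twist":0,"claw":0.8}
    - {"dp":[0,0,0.1],"twist":0,"claw":0.8}

```text
t: 8.25
ee_pos: [0.4952, 0.0779, 0.416]
tcp_rot: [-2.185, -2.257, 0.001]
ft_force: [-3.3, -0.8, -12.6]
width: 0.0155
finger_force: 40.0
```

>>> apply_moves:
  motion:
    - {"dp":[0,0,0.1],"twist":0,"claw":0.8}
    - {"dp":[0,0,0.1],"twist":0,"claw":0.8}

```text
t: 8.45
ee_pos: [0.4952, 0.0779, 0.4172]
tcp_rot: [-2.185, -2.257, 0.001]
ft_force: [-2.7, -1.1, -12.7]
width: 0.0156
finger_force: 40.0
```

>>> apply_moves:
  motion:
    - {"dp":[0,0,0.1],"twist":0,"claw":0.8}
    - {"dp":[0,0,0.1],"twist":0,"claw":0.8}

```text
t: 8.65
ee_pos: [0.4952, 0.0779, 0.4184]
tcp_rot: [-2.185, -2.257, 0.001]
ft_force: [-3.4, 0.5, -13.7]
width: 0.0153
finger_force: 40.0
```

>>> apply_moves:
  motion:
    - {"dp":[0,0,0.1],"twist":0,"claw":0.8}
    - {"dp":[0,0,0.1],"twist":0,"claw":0.8}

```text
t: 8.85
ee_pos: [0.4951, 0.0779, 0.4198]
tcp_rot: [-2.185, -2.257, 0.001]
ft_force: [-4.3, -1.0, -12.4]
width: 0.0153
finger_force: 40.0
```

>>> apply_moves:
  motion:
    - {"dp":[-0.03,0,0.1],"twist":0,"claw":0.8}
    - {"dp":[-0.03,0,0.1],"twist":0,"claw":0.8}

```text
t: 9.05
ee_pos: [0.495, 0.0779, 0.4214]
tcp_rot: [2.185, 2.257, 0.0]
ft_force: [-4.7, -1.2, -9.1]
width: 0.0157
finger_force: 40.0
```

>>> apply_moves:
  motion:
    - {"dp":[0,0,0.1],"twist":0,"claw":0.8}
    - {"dp":[0,0,0.1],"twist":0,"claw":0.8}

```text
t: 9.25
ee_pos: [0.4949, 0.0779, 0.4228]
tcp_rot: [2.185, 2.257, 0.001]
ft_force: [-5.5, -1.9, -7.2]
width: 0.0156
finger_force: 40.0
```

>>> apply_moves:
  motion:
    - {"dp":[0,0,0.1],"twist":0,"claw":0.8}
    - {"dp":[0,0,0.1],"twist":0,"claw":0.8}

```text
t: 9.45
ee_pos: [0.4949, 0.0779, 0.4242]
tcp_rot: [2.185, 2.256, 0.001]
ft_force: [-6.6, -0.8, -5.4]
width: 0.0154
finger_force: 40.0
```

>>> apply_moves:
  motion:
    - {"dp":[0,0,0.1],"twist":0,"claw":0.8}
    - {"dp":[0,0,0.1],"twist":0,"claw":0.8}

```text
t: 9.65
ee_pos: [0.4949, 0.0779, 0.4259]
tcp_rot: [2.185, 2.256, 0.001]
ft_force: [-8.6, -1.3, -1.1]
width: 0.0158
finger_force: 40.0
```

>>> apply_moves:
  motion:
    - {"dp":[0,0,0.1],"twist":0,"claw":0.8}
    - {"dp":[0,0,0.1],"twist":0,"claw":0.8}

```text
t: 9.85
ee_pos: [0.4949, 0.0779, 0.4267]
tcp_rot: [2.185, 2.256, 0.001]
ft_force: [-7.6, -1.1, -4.0]
width: 0.0157
finger_force: 40.0
```

>>> apply_moves:
  motion:
    - {"dp":[0,0,0.1],"twist":0,"claw":0.8}
    - {"dp":[0,0,0.1],"twist":0,"claw":0.8}

```text
t: 10.05
ee_pos: [0.4949, 0.0779, 0.4273]
tcp_rot: [2.185, 2.256, 0.001]
ft_force: [-6.9, -0.8, -6.4]
width: 0.0157
finger_force: 40.0
```

>>> apply_moves:
  motion:
    - {"dp":[0,0,0.1],"twist":0,"claw":0.8}
    - {"dp":[0,0,0.1],"twist":0,"claw":0.8}

```text
t: 10.25
ee_pos: [0.4949, 0.0779, 0.4281]
tcp_rot: [2.185, 2.256, 0.001]
ft_force: [-6.8, -1.5, -6.8]
width: 0.016
finger_force: 40.0
```

>>> apply_moves:
  motion:
    - {"dp":[0,0,0.1],"twist":0,"claw":0.8}
    - {"dp":[0,0,0.1],"twist":0,"claw":0.8}

```text
t: 10.45
ee_pos: [0.4949, 0.0779, 0.4291]
tcp_rot: [2.185, 2.256, 0.001]
ft_force: [-5.8, -1.8, -7.8]
width: 0.0154
finger_force: 40.0
```

>>> apply_moves:
  motion:
    - {"dp":[0,0,0.1],"twist":0,"claw":0.8}
    - {"dp":[0,0,0.1],"twist":0,"claw":0.8}

```text
t: 10.65
ee_pos: [0.4949, 0.0779, 0.4301]
tcp_rot: [2.185, 2.256, 0.001]
ft_force: [-6.3, -0.7, -6.9]
width: 0.0154
finger_force: 40.0
```

>>> apply_moves:
  motion:
    - {"dp":[0,0,0.1],"twist":0,"claw":0.8}
    - {"dp":[0,0,0.1],"twist":0,"claw":0.8}

```text
t: 10.85
ee_pos: [0.4949, 0.0779, 0.4311]
tcp_rot: [2.185, 2.256, 0.001]
ft_force: [-6.9, -0.6, -7.4]
width: 0.016
finger_force: 40.0
```

>>> apply_moves:
  motion:
    - {"dp":[-0.04,0,0.1],"twist":0,"claw":0.8}
    - {"dp":[-0.04,0,0.1],"twist":0,"claw":0.8}

```text
t: 11.05
ee_pos: [0.4948, 0.0779, 0.4322]
tcp_rot: [2.184, 2.256, 0.002]
ft_force: [-5.2, -1.6, -6.1]
width: 0.0157
finger_force: 40.0
```

>>> apply_moves:
  motion:
    - {"dp":[0,0,0.1],"twist":0,"claw":0.8}
    - {"dp":[0,0,0.1],"twist":0,"claw":0.8}

```text
t: 11.25
ee_pos: [0.4948, 0.0779, 0.433]
tcp_rot: [2.185, 2.256, 0.002]
ft_force: [-5.2, -1.6, -6.6]
width: 0.0155
finger_force: 40.0
```

>>> apply_moves:
  motion:
    - {"dp":[0,0,0.1],"twist":0,"claw":0.8}
    - {"dp":[0,0,0.1],"twist":0,"claw":0.8}

```text
t: 11.45
ee_pos: [0.4948, 0.0779, 0.4336]
tcp_rot: [2.185, 2.256, 0.002]
ft_force: [-4.5, -1.4, -6.5]
width: 0.0158
finger_force: 40.0
```

>>> apply_moves:
  motion:
    - {"dp":[0,0,0.1],"twist":0,"claw":0.8}
    - {"dp":[0,0,0.1],"twist":0,"claw":0.8}

```text
t: 11.65
ee_pos: [0.4949, 0.0779, 0.4342]
tcp_rot: [2.185, 2.256, 0.002]
ft_force: [-3.7, -2.2, -6.0]
width: 0.0156
finger_force: 40.0
```

>>> apply_moves:
  motion:
    - {"dp":[0,0,0.1],"twist":0,"claw":0.8}
    - {"dp":[0,0,0.1],"twist":0,"claw":0.8}

```text
t: 11.85
ee_pos: [0.4949, 0.0779, 0.4349]
tcp_rot: [2.185, 2.256, 0.001]
ft_force: [-2.3, -1.8, -7.0]
width: 0.0155
finger_force: 40.0
```

>>> apply_moves:
  motion:
    - {"dp":[0,0,0.1],"twist":0,"claw":0.8}
    - {"dp":[0,0,0.1],"twist":0,"claw":0.8}

```text
t: 12.05
ee_pos: [0.4949, 0.0779, 0.4359]
tcp_rot: [2.185, 2.256, 0.001]
ft_force: [-1.9, -1.9, -7.1]
width: 0.0158
finger_force: 40.0
```

>>> apply_moves:
  motion:
    - {"dp":[0,0,0.1],"twist":0,"claw":0.8}
    - {"dp":[0,0,0.1],"twist":0,"claw":0.8}

```text
t: 12.25
ee_pos: [0.4949, 0.0779, 0.4369]
tcp_rot: [2.185, 2.256, 0.001]
ft_force: [-1.0, -2.2, -6.4]
width: 0.0155
finger_force: 40.0
```

>>> apply_moves:
  motion:
    - {"dp":[0,0,0.1],"twist":0,"claw":0.8}
    - {"dp":[0,0,0.1],"twist":0,"claw":0.8}

```text
t: 12.45
ee_pos: [0.4949, 0.0779, 0.4373]
tcp_rot: [2.185, 2.256, 0.001]
ft_force: [1.5, -2.4, -9.7]
width: 0.0156
finger_force: 40.0
```

>>> apply_moves:
  motion:
    - {"dp":[0,0,0.1],"twist":0,"claw":0.8}
    - {"dp":[0,0,0.1],"twist":0,"claw":0.8}

```text
t: 12.65
ee_pos: [0.4949, 0.0779, 0.4382]
tcp_rot: [2.185, 2.256, 0.001]
ft_force: [4.6, -1.0, -12.6]
width: 0.0158
finger_force: 40.0
```

>>> apply_moves:
  motion:
    - {"dp":[0,0,0.1],"twist":0,"claw":0.8}
    - {"dp":[0,0,0.1],"twist":0,"claw":0.8}

```text
t: 12.85
ee_pos: [0.4949, 0.0779, 0.4395]
tcp_rot: [2.185, 2.256, 0.001]
ft_force: [4.1, -0.8, -13.2]
width: 0.0156
finger_force: 40.0
```

>>> apply_moves:
  motion:
    - {"dp":[0,0,0.1],"twist":0,"claw":0.8}
    - {"dp":[0,0,0.1],"twist":0,"claw":0.8}

```text
t: 13.05
ee_pos: [0.4949, 0.0779, 0.4406]
tcp_rot: [2.185, 2.256, 0.001]
ft_force: [4.5, -1.8, -12.5]
width: 0.0156
finger_force: 40.0
```

>>> apply_moves:
  motion:
    - {"dp":[0,0,0.1],"twist":0,"claw":0.8}
    - {"dp":[0,0,0.1],"twist":0,"claw":0.8}

```text
t: 13.25
ee_pos: [0.4948, 0.078, 0.4418]
tcp_rot: [2.185, 2.256, 0.001]
ft_force: [5.6, -1.8, -12.6]
width: 0.0157
finger_force: 40.0
```

>>> apply_moves:
  motion:
    - {"dp":[0,0,0.1],"twist":0,"claw":0.8}
    - {"dp":[0,0,0.1],"twist":0,"claw":0.8}

```text
t: 13.45
ee_pos: [0.4948, 0.0779, 0.4433]
tcp_rot: [2.185, 2.256, 0.001]
ft_force: [3.9, -2.0, -9.2]
width: 0.0157
finger_force: 40.0
```

>>> apply_moves:
  motion:
    - {"dp":[0,0,0.1],"twist":0,"claw":0.8}
    - {"dp":[0,0,0.1],"twist":0,"claw":0.8}

```text
t: 13.65
ee_pos: [0.4948, 0.0779, 0.4445]
tcp_rot: [2.185, 2.256, 0.002]
ft_force: [4.3, -3.4, -7.0]
width: 0.0156
finger_force: 40.0
```

Falling now; I'll finish the third click in smaller steps.

>>> apply_moves:
  motion:
    - {"dp":[0,0,0.1],"twist":0,"claw":0.8}
    - {"dp":[0,0,0.1],"twist":0,"claw":0.8}

```text
t: 13.85
ee_pos: [0.4948, 0.0779, 0.4455]
tcp_rot: [2.185, 2.256, 0.002]
ft_force: [2.4, -1.8, -5.2]
width: 0.0157
finger_force: 40.0
```

>>> apply_moves:
  motion:
    - {"dp":[0,0,0.1],"twist":0,"claw":0.8}
    - {"dp":[0,0,0.1],"twist":0,"claw":0.8}

```text
t: 14.05
ee_pos: [0.4948, 0.0779, 0.4464]
tcp_rot: [2.185, 2.256, 0.002]
ft_force: [3.4, -2.1, -4.6]
width: 0.0161
finger_force: 40.0
```

>>> apply_moves:
  motion:
    - {"dp":[0,0,0.05],"twist":0,"claw":0.8}
    - {"dp":[0,0,0.05],"twist":0,"claw":0.8}

```text
t: 14.25
ee_pos: [0.4948, 0.0779, 0.4468]
tcp_rot: [2.185, 2.256, 0.001]
ft_force: [4.9, -2.7, -4.0]
width: 0.016
finger_force: 40.0
```

>>> apply_moves:
  motion:
    - {"dp":[0,0,0.05],"twist":0,"claw":0.8}
    - {"dp":[0,0,0.05],"twist":0,"claw":0.8}

```text
t: 14.45
ee_pos: [0.4948, 0.0779, 0.4472]
tcp_rot: [2.185, 2.256, 0.002]
ft_force: [4.4, -2.8, -3.6]
width: 0.0153
finger_force: 40.0
```

>>> apply_moves:
  motion:
    - {"dp":[0,0,0.05],"twist":0,"claw":0.8}
    - {"dp":[0,0,0.05],"twist":0,"claw":0.8}

```text
t: 14.65
ee_pos: [0.4948, 0.0779, 0.4479]
tcp_rot: [2.185, 2.256, 0.001]
ft_force: [3.7, -2.4, -0.9]
width: 0.0156
finger_force: 40.0
```

>>> apply_moves:
  motion:
    - {"dp":[0,0,0.05],"twist":0,"claw":0.8}
    - {"dp":[0,0,0.05],"twist":0,"claw":0.8}

```text
t: 14.85
ee_pos: [0.4948, 0.0779, 0.4485]
tcp_rot: [2.185, 2.256, 0.002]
ft_force: [3.1, -3.0, 2.2]
width: 0.0154
finger_force: 40.0
```

>>> apply_moves:
  motion:
    - {"dp":[0,0,0.05],"twist":0,"claw":0.8}
    - {"dp":[0,0,0.05],"twist":0,"claw":0.8}

```text
t: 15.05
ee_pos: [0.4948, 0.0779, 0.4486]
tcp_rot: [2.185, 2.256, 0.001]
ft_force: [3.8, -2.9, -0.2]
width: 0.0155
finger_force: 40.0
```

>>> apply_moves:
  motion:
    - {"dp":[0,0,0.05],"twist":0,"claw":0.8}
    - {"dp":[0,0,0.05],"twist":0,"claw":0.8}

```text
t: 15.25
ee_pos: [0.4948, 0.0779, 0.4487]
tcp_rot: [2.185, 2.256, 0.001]
ft_force: [4.5, -2.7, -1.7]
width: 0.0156
finger_force: 40.0
```

>>> apply_moves:
  motion:
    - {"dp":[0,0,0.05],"twist":0,"claw":0.8}
    - {"dp":[0,0,0.05],"twist":0,"claw":0.8}

```text
t: 15.45
ee_pos: [0.4948, 0.0779, 0.4487]
tcp_rot: [2.185, 2.256, 0.001]
ft_force: [6.1, -2.5, -3.9]
width: 0.0152
finger_force: 40.0
```

>>> apply_moves:
  motion:
    - {"dp":[0,0,0.05],"twist":0,"claw":0.8}
    - {"dp":[0,0,0.05],"twist":0,"claw":0.8}

```text
t: 15.65
ee_pos: [0.4949, 0.0779, 0.4488]
tcp_rot: [2.185, 2.256, 0.001]
ft_force: [7.9, -2.2, -5.9]
width: 0.0152
finger_force: 40.0
```

>>> apply_moves:
  motion:
    - {"dp":[0,0,0.05],"twist":0,"claw":0.8}
    - {"dp":[0,0,0.05],"twist":0,"claw":0.8}

```text
t: 15.85
ee_pos: [0.4949, 0.0779, 0.449]
tcp_rot: [2.185, 2.257, 0.0]
ft_force: [6.8, -2.6, -6.5]
width: 0.0158
finger_force: 40.0
```

>>> apply_moves:
  motion:
    - {"dp":[0,0,0.1],"twist":0,"claw":0.8}
    - {"dp":[0,0,0.1],"twist":0,"claw":0.8}

```text
t: 16.05
ee_pos: [0.4949, 0.0779, 0.4499]
tcp_rot: [2.185, 2.257, 0.0]
ft_force: [7.5, -2.2, -6.7]
width: 0.0154
finger_force: 40.0
```

>>> apply_moves:
  motion:
    - {"dp":[0,0,-0.05],"twist":0,"claw":0.8}
    - {"dp":[0,0,-0.05],"twist":0,"claw":0.8}

```text
t: 16.25
ee_pos: [0.4949, 0.0779, 0.4495]
tcp_rot: [2.185, 2.257, 0.001]
ft_force: [7.4, -2.2, -5.9]
width: 0.0155
finger_force: 40.0
```

>>> apply_moves:
  motion:
    - {"dp":[0,0,-0.05],"twist":0,"claw":0.8}
    - {"dp":[0,0,-0.05],"twist":0,"claw":0.8}

```text
t: 16.45
ee_pos: [0.4949, 0.0779, 0.449]
tcp_rot: [2.185, 2.257, 0.001]
ft_force: [7.4, -1.8, -6.1]
width: 0.0154
finger_force: 40.0
```

>>> apply_moves:
  motion:
    - {"dp":[0,0,-0.05],"twist":0,"claw":0.8}
    - {"dp":[0,0,-0.05],"twist":0,"claw":0.8}

```text
t: 16.65
ee_pos: [0.4949, 0.078, 0.4487]
tcp_rot: [2.185, 2.257, 0.001]
ft_force: [7.1, -1.6, -5.7]
width: 0.0159
finger_force: 40.0
```

>>> apply_moves:
  motion:
    - {"dp":[0,0,-0.05],"twist":0,"claw":0.8}
    - {"dp":[0,0,-0.05],"twist":0,"claw":0.8}

```text
t: 16.85
ee_pos: [0.4949, 0.0779, 0.4487]
tcp_rot: [2.185, 2.256, 0.001]
ft_force: [6.7, -2.7, -4.3]
width: 0.0155
finger_force: 40.0
```

>>> apply_moves:
  motion:
    - {"dp":[0,0,-0.05],"twist":0,"claw":0.8}
    - {"dp":[0,0,-0.05],"twist":0,"claw":0.8}

```text
t: 17.05
ee_pos: [0.4948, 0.0779, 0.4486]
tcp_rot: [2.185, 2.256, 0.001]
ft_force: [4.5, -2.5, -2.7]
width: 0.0156
finger_force: 40.0
```

>>> apply_moves:
  motion:
    - {"dp":[0,0,-0.05],"twist":0,"claw":0.8}
    - {"dp":[0,0,-0.05],"twist":0,"claw":0.8}

```text
t: 17.25
ee_pos: [0.4948, 0.0779, 0.4485]
tcp_rot: [2.185, 2.256, 0.001]
ft_force: [5.1, -2.2, -0.6]
width: 0.0156
finger_force: 40.0
```

>>> apply_moves:
  motion:
    - {"dp":[0.05,0,-0.04],"twist":0,"claw":0.8}
    - {"dp":[0.05,0,-0.04],"twist":0,"claw":0.8}
    - {"dp":[0.05,0,-0.04],"twist":0,"claw":0.8}

```text
t: 17.55
ee_pos: [0.495, 0.0779, 0.4484]
tcp_rot: [2.185, 2.257, 0.0]
ft_force: [1.0, -2.6, 5.6]
width: 0.0161
finger_force: 40.0
```

>>> apply_moves:
  motion:
    - {"dp":[0,0,0],"twist":0,"claw":0.8}
    - {"dp":[0,0,0],"twist":0,"claw":0.8}
  newtons: 10

```text
t: 17.75
ee_pos: [0.4949, 0.078, 0.4484]
tcp_rot: [2.185, 2.257, 0.0]
ft_force: [0.9, -3.2, 6.2]
width: 0.0159
finger_force: 10.0
```

The pawl carries the weight: the wrist reads a light 6 N push and the column holds still. Now open, rise, and go over beside the knob.

>>> apply_moves:
  motion:
    - {"dp":[0,0,0],"twist":0,"claw":3}
    - {"dp":[0,0,0],"twist":0,"claw":5}
    - {"dp":[0,0,0],"twist":0,"claw":6}
    - {"dp":[0,0,0],"twist":0,"claw":6}
    - {"dp":[0,0,1.5],"twist":0,"claw":6}
    - {"dp":[0,0,4],"twist":0,"claw":6}
    - {"dp":[0,0,7],"twist":0,"claw":6}
    - {"dp":[0,0,8],"twist":0,"claw":6}

```text
t: 18.55
ee_pos: [0.4955, 0.0781, 0.5323]
tcp_rot: [2.183, 2.254, 0.008]
ft_force: [-0.2, -1.0, 0.6]
width: 0.0601
finger_force: 0.0
```

>>> apply_moves:
  motion:
    - {"dp":[0,0,0],"twist":0,"claw":6}
    - {"dp":[0.8,4,0],"twist":0,"claw":4}
    - {"dp":[1.6,8,0],"twist":0,"claw":2}
    - {"dp":[2.4,12,0],"twist":0,"claw":0}
    - {"dp":[3,17.1,0],"twist":0,"claw":0}
    - {"dp":[3,17.1,0],"twist":0,"claw":0}
    - {"dp":[3,17.1,0],"twist":0,"claw":0}
    - {"dp":[3,17.1,0],"twist":0,"claw":0}

```text
t: 19.35
ee_pos: [0.5249, 0.2483, 0.5265]
tcp_rot: [-2.185, -2.256, 0.004]
ft_force: [0.2, -0.2, -0.5]
width: 0.0061
finger_force: 0.0
```

Run:
```python
from h import *
import cv2
from scipy.spatial.transform import Rotation as Ro
s=ctrl.observe();R=Ro.from_rotvec(s["tcp_rot"]).as_matrix();print(s["t"],s["ee_pos"],s["ft_force"],s["width"],np.degrees(np.arctan2(R[1,1],R[0,1])))
a=ctrl.capture("side")[:,:,::-1];b=ctrl.capture("scene")[:,:,::-1]
cv2.imwrite("pics/s3.png",cv2.resize(np.hstack([a[90:300,20:290],b[70:280,60:330]]),(800,311)))
```

```text
19.35 [0.52488109 0.24831015 0.52646166] [ 0.23124215 -0.21930351 -0.50401023] 0.0060976007412130466 1.8348606080344871
```

View pics/s3.png

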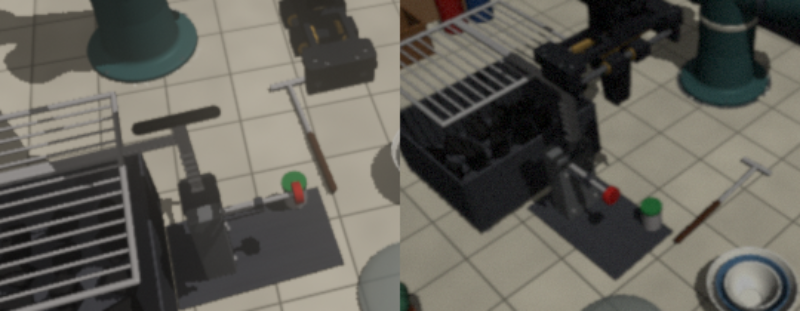

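The grate stays raised, the tool is clear of the handle, and the knob and tin haven't moved. Descend on the knob's +y side.

>>> apply_moves:
  motion:
    - {"dp":[0,0.2,-5],"twist":0,"claw":0}
    - {"dp":[0,0.2,-10],"twist":0,"claw":0}
    - {"dp":[0,0.2,-15],"twist":0,"claw":0}
    - {"dp":[0,0.2,-20],"twist":0,"claw":0}
    - {"dp":[0,0.2,-23.2],"twist":0,"claw":0}
    - {"dp":[0,0.2,-23.2],"twist":0,"claw":0}
    - {"dp":[0,0.2,-23.2],"twist":0,"claw":0}
    - {"dp":[0,0.2,-23.2],"twist":0,"claw":0}

```text
t: 20.25
ee_pos: [0.5264, 0.251, 0.2988]
tcp_rot: [2.185, 2.254, 0.007]
ft_force: [-0.8, -0.8, -0.1]
width: 0.0008
finger_force: 0.0
```

Run:
```python
from h import *
import cv2
s=ctrl.observe();print(s["t"],s["ee_pos"],s["ft_force"],s["width"])
q=[.4942,.0781,.032]
for l in (.090,.095,.1): print(proj(ctrl.camera_info("side"),W(q,[(0,0,205+l*1000)])))
a=ctrl.capture("side")[:,:,::-1];b=ctrl.capture("scene")[:,:,::-1]
cv2.imwrite("pics/s4.png",cv2.resize(np.hstack([a[90:300,20:290],b[70:280,60:330]]),(800,311)))
```

```text
20.25 [0.52644026 0.2509548  0.29877837] [-0.80758742 -0.76204361 -0.05334467] 0.0008222927505131231
[[139.74967119 172.86358868]]
[[139.16846969 171.02519452]]
[[138.58140822 169.16826478]]
```

View pics/s4.png

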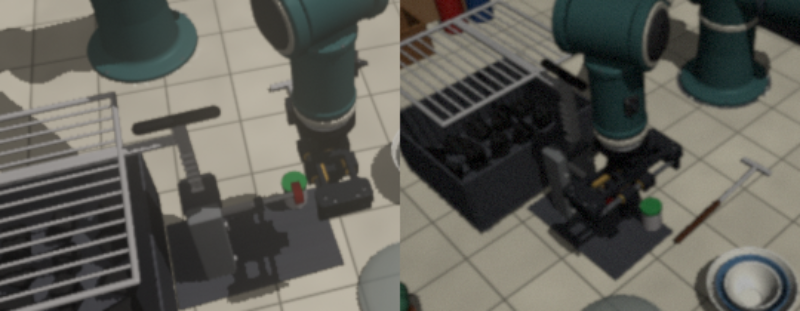

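Tool faces the knob with clearance, and the handle's pixel position matches a lift of about 0.092. Push along the stand's -y.

>>> apply_moves:
  motion:
    - {"dp":[0,0,0],"twist":0,"claw":0}
    - {"dp":[0.0,-1,0],"twist":0,"claw":0}
    - {"dp":[0.0,-2,0],"twist":0,"claw":0}
    - {"dp":[0.0,-2.5,0],"twist":0,"claw":0}
    - {"dp":[0.1,-3,0],"twist":0,"claw":0}
    - {"dp":[0.1,-3.3,0],"twist":0,"claw":0}
    - {"dp":[0.1,-3.6,0],"twist":0,"claw":0}
    - {"dp":[0.1,-3.9,0],"twist":0,"claw":0}

```text
t: 21.15
ee_pos: [0.5259, 0.212, 0.2956]
tcp_rot: [-2.185, -2.257, -0.0]
ft_force: [-2.1, 3.4, 0.8]
width: 0.0003
finger_force: 1.6
```

>>> apply_moves:
  motion:
    - {"dp":[0,-0.2,0],"twist":0,"claw":0}
    - {"dp":[0,-0.4,0],"twist":0,"claw":0}
    - {"dp":[0,-0.5,0],"twist":0,"claw":0}

```text
t: 21.45
ee_pos: [0.5261, 0.2069, 0.2956]
tcp_rot: [-2.185, -2.257, -0.0]
ft_force: [-1.8, 2.9, -1.0]
width: 0.0001
finger_force: 1.5
```

>>> apply_moves:
  motion:
    - {"dp":[0,-0.1,0],"twist":0,"claw":0}
    - {"dp":[0,-0.2,0],"twist":0,"claw":0}
    - {"dp":[0,-0.3,0],"twist":0,"claw":0}

```text
t: 21.75
ee_pos: [0.5261, 0.2039, 0.2956]
tcp_rot: [2.185, 2.257, 0.0]
ft_force: [-1.5, 2.8, -0.4]
width: 0.0002
finger_force: 1.5
```

>>> apply_moves:
  motion:
    - {"dp":[0,-0.1,0],"twist":0,"claw":0}
    - {"dp":[0,-0.2,0],"twist":0,"claw":0}
    - {"dp":[0,-0.2,0],"twist":0,"claw":0}

```text
t: 22.05
ee_pos: [0.5262, 0.2018, 0.2956]
tcp_rot: [2.185, 2.257, 0.0]
ft_force: [-0.2, 3.4, -1.0]
width: 0.0004
finger_force: 1.2
```

>>> apply_moves:
  motion:
    - {"dp":[0,-0.1,0],"twist":0,"claw":0}
    - {"dp":[0,-0.2,0],"twist":0,"claw":0}
    - {"dp":[0,-0.2,0],"twist":0,"claw":0}

```text
t: 22.35
ee_pos: [0.5262, 0.1998, 0.2957]
tcp_rot: [2.185, 2.256, 0.0]
ft_force: [1.0, 2.3, -1.1]
width: 0.0004
finger_force: 1.3
```

>>> apply_moves:
  motion:
    - {"dp":[0,-0.1,0],"twist":0,"claw":0}
    - {"dp":[0,-0.1,0],"twist":0,"claw":0}

```text
t: 22.55
ee_pos: [0.5262, 0.1994, 0.2957]
tcp_rot: [-2.185, -2.256, -0.002]
ft_force: [1.6, 5.2, -3.1]
width: 0.0
finger_force: 2.7
```

Hard stop is being reached; a little more to confirm.

>>> apply_moves:
  motion:
    - {"dp":[0,-0.1,0],"twist":0,"claw":0}
    - {"dp":[0,-0.1,0],"twist":0,"claw":0}

```text
t: 22.75
ee_pos: [0.5262, 0.199, 0.2958]
tcp_rot: [-2.185, -2.255, -0.004]
ft_force: [1.2, 9.2, -2.6]
width: 0.0005
finger_force: 4.2
```

>>> apply_moves:
  motion:
    - {"dp":[0,-0.1,0],"twist":0,"claw":0}
    - {"dp":[0,-0.1,0],"twist":0,"claw":0}

```text
t: 22.95
ee_pos: [0.5262, 0.1987, 0.2958]
tcp_rot: [-2.184, -2.255, -0.006]
ft_force: [0.6, 11.5, -3.4]
width: 0.0006
finger_force: 5.7
```

The stop is firm at the predicted y of 0.199. Back off and clear upward.

>>> apply_moves:
  motion:
    - {"dp":[0,1,0],"twist":0,"claw":0}
    - {"dp":[0,3,0],"twist":0,"claw":0}
    - {"dp":[0,5,0],"twist":0,"claw":0}
    - {"dp":[0,6,2],"twist":0,"claw":0}
    - {"dp":[0,6,6],"twist":0,"claw":0}
    - {"dp":[0,6,11],"twist":0,"claw":0}
    - {"dp":[0,6,16],"twist":0,"claw":0}
    - {"dp":[0,6,20],"twist":0,"claw":0}

```text
t: 23.75
ee_pos: [0.526, 0.2566, 0.4992]
tcp_rot: [2.184, 2.255, 0.002]
ft_force: [0.8, -0.0, -0.8]
width: 0.0004
finger_force: 0.0
```

>>> apply_moves:
  motion:
    - {"dp":[0,5,1],"twist":0,"claw":0}
    - {"dp":[0,8,1],"twist":0,"claw":0}
    - {"dp":[0,8,1],"twist":0,"claw":0}
    - {"dp":[0,8,1],"twist":0,"claw":0}

```text
t: 24.15
ee_pos: [0.5259, 0.337, 0.5052]
tcp_rot: [2.183, 2.257, -0.003]
ft_force: [-0.9, 0.4, -1.3]
width: 0.0007
finger_force: 0.0
```

Run:
```python
from h import *
import cv2
s=ctrl.observe();print(s["t"],s["ee_pos"],s["ft_force"])
q=[.4942,.0781,.032]
for n in("side","scene"):print(proj(ctrl.camera_info(n),W(q,[(36,111,142),(36,114,142),(0,0,298)])))
a=ctrl.capture("side")[:,:,::-1];b=ctrl.capture("scene")[:,:,::-1]
cv2.imwrite("pics/s5.png",np.hstack([cv2.resize(a[120:270,60:260],(400,300)),cv2.resize(b[120:270,120:320],(400,300))]))
```

```text
24.15 [0.52590567 0.3370381  0.50524735] [-0.87465579  0.37259132 -1.28157939]
[[212.00325913 222.25468711]
 [213.43099924 221.90011592]
 [139.40164856 171.76276087]]
[[197.07263294 198.42339147]
 [197.8925016  199.0304065 ]
 [170.44354225 121.30261538]]
```

View pics/s5.png

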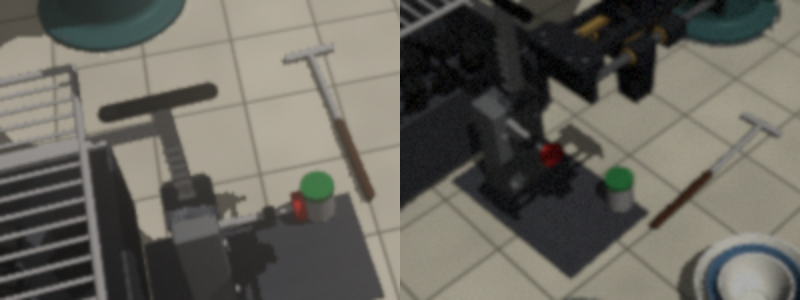

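The knob face is at side (212,222), which matches fully in. The handle is still up at side (139,171), and the tin and lifter haven't moved. Handing in.

```bash
python3 -c "
from station import ctrl
print(ctrl.hand_in())"
```

```text
the job is handed in; nothing more can be done
None
```

The grate was raised three clicks and let down gently until the third notch carried it; I let go, pushed the red lock knob fully in to its stop, and handed the job in at about 24 s (the hand-in gave no verdict).

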